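Put the kitchen things back on their own mats

TASK

Put the four washed-up things back, each on its own mat: the white tub on the white square mat, the steel lemon squeezer on the black round mat with the silver ring, the red scraper on the long red mat and the blue sugar tin on the blue round mat. Set each one down upright (the scraper flat, right way up) in the middle of its mat, with the scraper lying along its mat and the tub square with its mat; set them down rather than dropping them, and leave the kettle and the pepper mill where they are.

Things in the scene. Friction and masses are not known exactly. Their poses are not given: they have to be found in the camera images.
- tub_mid (a point): Lidded white plastic tub, a square upright box 60 x 60 mm and 66 mm tall with straight sides to grip; about 0.14 kg. The point is its centre, 33 mm above its underside; x and y run square to its sides, z up. Belongs on the white square mat.
- squeezer_mid (a point): Stainless steel lemon squeezer: a round shallow dish (100 mm across at the rim, rim 16 mm high) with an upright ribbed reaming post of 36 mm diameter in its middle, straight up to 46 mm above the underside, then tapering to 62 mm; about 0.22 kg. Grip it by the post, above the dish's rim. The point is on the axis, 31 mm above its underside; z up. Belongs on the black round mat with the silver ring.
- scraper_mid (a point): Red silicone scraper lying flat, 170 mm long along its x: handle 18 mm wide and 16 mm thick from x = -85 to +35 mm (with a black dot near its end), flat blade 40 mm wide and 10 mm thick from x = +30 to +85 mm; about 0.08 kg. The point is at the middle of its length (handle here, balance point about 7 mm towards the blade), 8 mm above its underside; y runs across it, z up. Belongs on the long red mat.
- tin_mid (a point): Round blue sugar tin with a thin white band and a small white knob on its closed lid: 58 mm diameter, straight sides up to 70 mm, knob (16 mm wide) to 80 mm; about 0.18 kg. The point is on the axis, 40 mm above its underside; z up. Belongs on the blue round mat.
- tub_mat: White square mat with a thin grey square outline, 86 x 86 mm, 4 mm thick, fixed on the counter. Origin: centre of its underside; x and y run square to its sides.
- squeezer_mat: Black round mat with a silver ring near its edge, 120 mm diameter, 4 mm thick, fixed on the counter. Origin: centre of its underside.
- scraper_mat: Long red mat, 176 mm along its x by 56 mm, 4 mm thick, with a dark outline, fixed on the counter. Origin: centre of its underside.
- tin_mat: Blue round mat with a thin white ring, 86 mm diameter, 4 mm thick, fixed on the counter. Origin: centre of its underside.
- kettle: Bystander, leave alone: glass kettle on a blue base, 156 mm diameter (handle reaches 126 mm out from the axis along its -x), 214 mm tall, loose. Origin: centre of its underside.
- mill: Bystander, leave alone: dark wooden pepper mill, 52 mm diameter, 112 mm tall, loose. Origin: centre of its underside.
Not all that is in view belongs to the job. There is more than one size of the part that bears tin_mid; the job needs the middle-sized.

How it is judged:
By the outcome, as a careful person would: the job done as asked, in the order asked, and still so for the second after the job is handed in, with the robot touching nothing.
It also fails if it takes over 115 s, if anything falls off the work surface, if the arm or the gripper's body presses on something with over 40 N, if the wrist force passes 120 N, or if a joint passes its speed limit or range.

ROBOT

A 6-joint arm with a two-finger parallel gripper is mounted at the origin on the work surface. World frame = base frame: x ahead of the robot, y to its left, z up, the work surface at z = 0. Lengths are in m, angles in rad, forces in N, time in s.
With the tool pointing down it reaches from about 0.3 to 0.95 m from the base axis. Payload 3.1 kg.
Tool frame: the origin (TCP) lies at the very end of the fingers, on their centre line; the grasp point (between the pads) lies 19 mm behind it (r.tcp_to_grasp is the distance from the TCP to the grasp point, in m); z points along the fingers, y is the line along which they close (so a half turn about z gives the same grasp; the last joint's range is limited). The gripper opens to 85 mm and grips with 20 to 120 N. Pads are 22 mm wide; open, the fingers measure 114 mm over their backs; the gripper's body (76 mm by 85 mm) begins 54 mm behind the grasp point. The pads swing forward as they close: fully open they stand 13 mm farther back than shut.
Start: joints at [-1.187, 0.308, 1.634, -0, 1.2, -0.07], TCP at [0.274, -0.562, 0.231] pointing down, gripper open.
Joint ranges: [-3.06, 3.06], [-0.79, 1.96], [0.05, 2.63], [-1.19, 4.34], [0.05, 2.64], [-2.94, 2.94]. Speed limits (rad/s): [2.79, 2.79, 3.14, 3.14, 3.14, 3.14].

INTERFACE

Orientations are given as a unit quaternion [w, x, y, z].
In Python, from station import r gives the robot as it stands. The module is installed in compiled form; this text tells all that it offers. Calls block until the motion is done:
- r.goto(position, orientation): joint-space move of the TCP to a pose.
- r.move_straight(position, rot=None, feed=0.15): straight line of the TCP; rot=None keeps the orientation; feed is the mean speed in m/s.
- r.set_joints(angles): joint-space move.
- r.command_gripper(opening, f_grip=None): finger opening in m; f_grip is the grip in N (None keeps the last); returns when the fingers have stopped.
- r.hold(seconds).
- r.ik(position, orientation): joint angles nearest the present ones, or None.
- r.sense(): the state.
- r.capture(name): name is "side" or "top" or "wrist"; returns the picture (384x512x3 uint8, blue, green, red); there is no depth.
- r.camera_params(name): a dict with "fov_y" (degrees; the focal length in pixels is half the picture's height over the tangent of half this angle, whatever the lens; pixels are square), "cx", "cy" (the principal point, pixels), "camera_from_world" (4x4, takes a point from world to camera coordinates). Camera axes: x right, y up, looking along -z (the intrinsics and any distortion apply to the point x, -y, -z); pixel columns grow to the right and rows downward; lengths in m; the calibration is good to about 2 mm. A picture is of the moment at which its call begins: read the wrist's pose just before it. camera_params takes no time and is no camera call; for the wrist camera it gives the pose at the moment of the call.
A pose or a line that the arm cannot do raises r.IKError and nothing moves.
- r.job_done(): hands the job in; it is judged then, once.
The state is a dict: "t": time; "joint_pos": joint angles; "joint_velocities": joint speeds; "joint_efforts": joint torques, N m; "eef_pos": TCP position; "eef_rot": TCP orientation; "contact_force": force on the tool from outside, world axes, zero at the start; "torque": the same for the moment, N m; "grip_width": finger opening in m; "grip_force": force on a finger pad.
Only numpy, scipy, OpenCV 4.12 (cv2) and the standard library are available. Lean on these libraries where they do the work, as an engineer would, in place of code of your own. Each camera call takes 0.05 s, during which the arm holds its last target. There are 200 camera calls.

## Working session

There is one attempt and no reset: what is moved stays moved. The work goes in short steps, each a Python script; the robot and the scene stay as the last script left them, time stands still between calls to the robot, and variables do not carry over. Pictures are saved under pics/ and viewed, at most 14 in all, crops included, and the job is handed in when it is done.

```bash
mkdir -p pics; python3 - <<'E'
from station import r
import cv2
for n in("top","side"):
    cv2.imwrite(f"pics/{n}0.png",r.capture(n)); p=r.camera_params(n); print(n,p)
print(r.camera_params("wrist")); s=r.sense(); print(s["eef_rot"],s["t"],r.tcp_to_grasp)
E
```

```text
top {'fov_y': 48.68886109994666, 'cx': 259.516953279536, 'cy': 198.03863227572333, 'camera_from_world': array([[-0.02149115, -0.99972225, -0.00967279, -0.02937545],
       [ 0.99838862, -0.02196871,  0.05232144, -0.49805981],
       [-0.05251941, -0.00853276,  0.99858345, -1.51915186],
       [ 0.        ,  0.        ,  0.        ,  1.        ]])}
side {'fov_y': 50.35532175599381, 'cx': 256.8507952577974, 'cy': 188.96051598581104, 'camera_from_world': array([[-0.96438741, -0.26407758,  0.01483065,  0.48134517],
       [ 0.19177301, -0.65951972,  0.7268128 , -0.17993492],
       [-0.18215386,  0.70377324,  0.68667547, -1.30516333],
       [ 0.        ,  0.        ,  0.        ,  1.        ]])}
{'fov_y': 68.0762696118725, 'cx': 253.15032177837674, 'cy': 188.78100276951645, 'camera_from_world': array([[ 0.43866733, -0.89864632, -0.00239957, -0.62387685],
       [ 0.86686675,  0.42385521, -0.26246675,  0.03452411],
       [ 0.23688185,  0.11305548,  0.96493805, -0.37867182],
       [ 0.        ,  0.        ,  0.        ,  1.        ]])}
[-1.05626728e-03  9.74371889e-01  2.24940610e-01 -1.70551827e-04] 0.1 0.0187
```

View pics/top0.png

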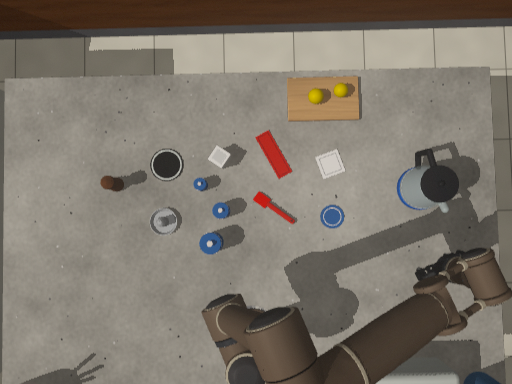

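View pics/side0.png

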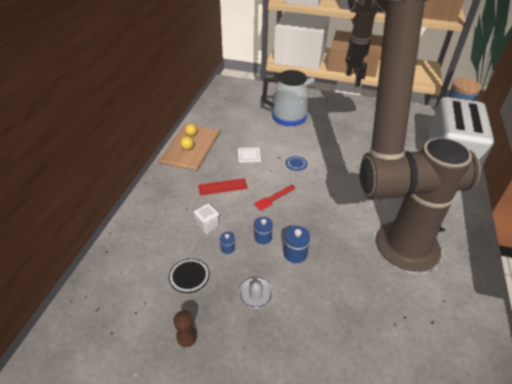

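The tin candidates in the top view are small (200,184), middle (221,210) and large (211,243), and I choose (221,210). The other pixels:
- **Objects:** tub (219,157), squeezer (165,221), scraper (274,207).
- **Mats:** white (330,164), black (166,164), red (274,154), blue (332,216).

Next I get rough positions and two wrist survey views.

```bash
cat > h.py <<'E'
from station import r
import numpy as np, cv2
from scipy.spatial.transform import Rotation as R
def ray(p,uv,z):
    f=192/np.tan(np.radians(p["fov_y"])/2); M=p["camera_from_world"]
    d=np.array([(uv[0]-p["cx"])/f,-(uv[1]-p["cy"])/f,-1.])
    C=-M[:3,:3].T@M[:3,3]; d=M[:3,:3].T@d
    return C+d*(z-C[2])/d[2]
def proj(p,X):
    f=192/np.tan(np.radians(p["fov_y"])/2); c=p["camera_from_world"]@np.append(X,1)
    return np.array([p["cx"]-f*c[0]/c[2],p["cy"]+f*c[1]/c[2]])
def down(yaw):  # tool down, tool y axis (closing line) at angle yaw+90deg from world x
    q=(R.from_euler("z",yaw)*R.from_euler("x",np.pi)).as_quat()
    return [q[3],q[0],q[1],q[2]]
E
python3 - <<'E'
from h import *
p=r.camera_params("top")
for n,uv,z in [("tub",(219,157),.066),("sq",(165,221),.016),("scr",(274,207),.016),("tinM",(221,210),.08),("tinS",(200,184),.06),("tinL",(211,243),.09),("Mtub",(330,164),.004),("Msq",(166,164),.004),("Mscr",(274,154),.004),("Mtin",(332,216),.004),("mill",(107,183),.1)]:
    print(n,ray(p,uv,z).round(3))
for n in range(2):
    x,y=[(.43,-.02),(.43,.22)][n]
    r.goto([x,y,.42],down(0)); s=r.sense(); q=r.camera_params("wrist"); M=q["camera_from_world"]
    im=r.capture("wrist"); cv2.imwrite(f"pics/w{n}.png",im); np.save(f"w{n}.npy",M)
    print(s["t"],s["joint_pos"],-M[:3,:3].T@M[:3,3],M[2,:3])
E
```

```text
tub [0.642 0.098 0.066]
sq [0.422 0.302 0.016]
scr [ 0.464 -0.092  0.016]
tinM [0.455 0.093 0.08 ]
tinS [0.549 0.167 0.06 ]
tinL [0.343 0.128 0.09 ]
Mtub [ 0.616 -0.299  0.004]
Msq [0.63  0.299 0.004]
Mscr [ 0.658 -0.096  0.004]
Mtin [ 0.427 -0.301  0.004]
mill [0.556 0.48  0.1  ]
2.2333 [-1.48612231e-01 -2.02555036e-01  1.79789120e+00 -2.84395181e-04
  1.54682422e+00  1.42296082e+00] [ 0.49652737 -0.02084027  0.56240771] [ 2.63375165e-01 -4.75855571e-04  9.64693369e-01]
3.2333 [ 3.81526590e-01 -9.05699780e-02  1.70054329e+00 -1.09498932e-03
  1.53208432e+00  1.95289074e+00] [0.49667879 0.21894907 0.5626215 ] [2.62851689e-01 5.60185656e-04 9.64836087e-01]
```

View pics/w0.png

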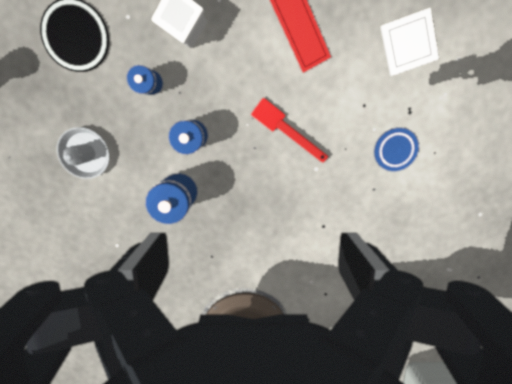

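View pics/w1.png

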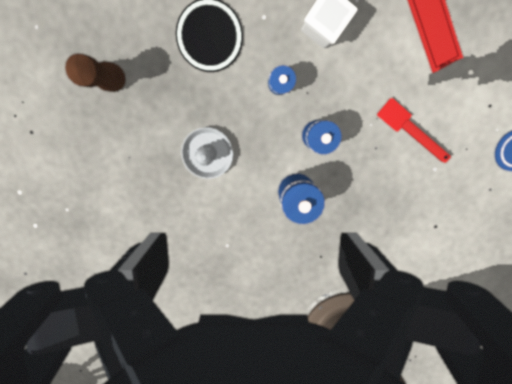

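w0 and w1 show the middle tin at (187,137) in w0, about 34 px wide, which fits 58 mm. The small tin is at (143,79) and the large one at (170,198). Next: two views farther forward so all mats and objects are fully visible, segmented automatically.

```bash
cat >> h.py <<'E'
def seg(im,kind):
    hsv=cv2.cvtColor(im,cv2.COLOR_BGR2HSV); H,S,V=cv2.split(hsv)
    m={"red":((H<8)|(H>172))&(S>130)&(V>60),"blue":(H>95)&(H<130)&(S>110)&(V>50),"white":(S<25)&(V>200),"black":(V<45)}[kind]
    m=m.astype(np.uint8)*255
    cs,_=cv2.findContours(m,cv2.RETR_EXTERNAL,cv2.CHAIN_APPROX_NONE)
    return [c for c in cs if cv2.contourArea(c)>150]
def gp(p,c,z): return np.array([ray(p,q,z)[:2] for q in c.reshape(-1,2)])
E
python3 - <<'E'
from h import *
for n in (2,3):
    x,y=[(.52,-.14),(.52,.16)][n-2]
    r.goto([x,y,.42],down(0)); q=r.camera_params("wrist")
    im=r.capture("wrist"); cv2.imwrite(f"pics/w{n}.png",im); np.save(f"w{n}.npy",q,allow_pickle=True)
    for k in ("red","blue","white","black"):
        for c in seg(im,k):
            cc,_,_,_=cv2.boundingRect(c),0,0,0
            if cc[1]+cc[3]>225: continue
            g=(gp(q,c,.004)*1000).astype(np.float32)
            rc=cv2.minAreaRect(g); print(n,k,cc,np.round(rc[0],1),np.round(rc[1],1),round(rc[2],1))
print(r.sense()["t"])
E
```

```text
2 red (192, 147, 74, 59) [455.9 -94.9] [169.7  39.6] 53.4
2 red (193, 18, 71, 104) [655.8 -94.9] [174.5  54.8] 28.0
2 blue (313, 175, 40, 38) [ 423.8 -301.5] [78.9 80.7] 0.1
2 blue (108, 172, 32, 31) [436.9 125.5] [59.8 65.5] 25.7
2 blue (130, 167, 20, 24) [459.3  84.9] [48.8 27.4] 27.8
2 blue (67, 122, 26, 24) [544.6 197.7] [43.9 49.4] 0.1
2 blue (457, 106, 55, 79) [ 526.  -577.4] [ 74.7 154.1] 81.3
2 white (29, 200, 26, 14) [390.4 297.1] [22.9 61.4] 20.2
2 white (17, 178, 29, 14) [446.3 315. ] [20.7 62.8] 16.0
2 white (0, 57, 50, 63) [623.6 287.3] [ 89.2 110.3] 76.9
2 white (85, 49, 48, 53) [649.3 128.5] [67.7 68.2] 55.1
2 black (0, 63, 44, 51) [625.6 292.3] [78.6 90.9] 76.9
3 red (342, 147, 71, 59) [455.3 -96.2] [172.   39.2] 52.9
3 red (360, 19, 62, 103) [655.8 -94.2] [173.5  56.1] 28.2
3 blue (457, 175, 42, 38) [ 423.8 -300. ] [78.9 83. ] 0.0
3 blue (273, 172, 31, 31) [437.5  88.6] [62.5 60.8] 28.0
3 blue (236, 121, 24, 25) [545.4 170.5] [44. 45.] 33.4
3 white (0, 180, 53, 44) [401.4 628.1] [105.8  88.2] 76.9
3 white (163, 176, 34, 34) [432.2 317.1] [44.4 80.2] 46.6
3 white (0, 104, 37, 76) [525.6 617.6] [ 69.7 147.8] 76.9
3 white (149, 57, 60, 64) [626.2 298.1] [109.9 111.2] 87.6
3 white (194, 31, 47, 44) [689.8 228.6] [81.8 60.3] 74.7
3 white (74, 24, 61, 37) [704.4 425.5] [ 53.6 116.7] 3.9
3 white (168, 8, 30, 27) [738.7 283. ] [53.  36.1] 78.7
3 black (155, 63, 49, 52) [626.6 297.3] [89.7 89.8] 0.0
5.9167
```

View pics/w2.png

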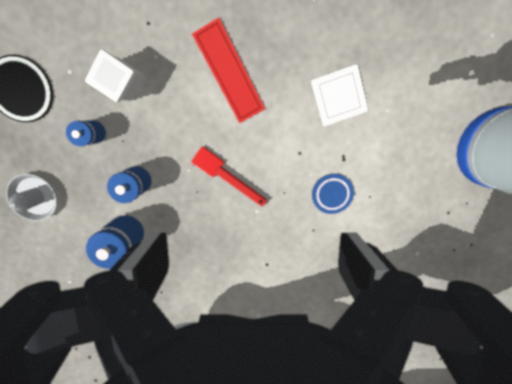

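View pics/w3.png

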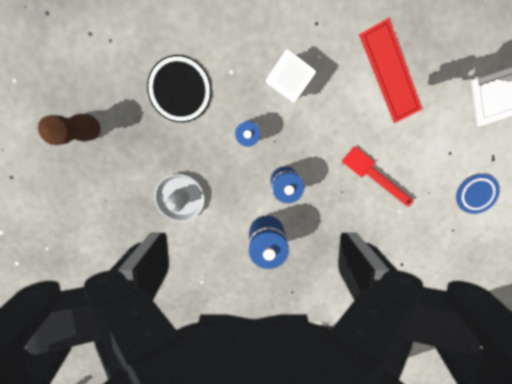

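w2 shows the white mat (339,95), red mat (229,70), blue mat (333,194) and scraper (229,175). w3 shows the black mat (180,89), tub (291,76), squeezer (182,197) and middle tin (287,185). Now I fit the objects at their own heights.

```bash
python3 - <<'E'
from h import *
for n in (0,1,2,3):
    im=cv2.imread(f"pics/w{n}.png")
    q=np.load(f"w{n}.npy",allow_pickle=True)
    if n<2:
        M=q; q=r.camera_params("wrist"); q["camera_from_world"]=M
    else: q=q.item()
    def near(mask,X):
        cs,_=cv2.findContours(mask.astype(np.uint8),cv2.RETR_EXTERNAL,cv2.CHAIN_APPROX_NONE)
        u=proj(q,X)
        b=[c for c in cs if cv2.pointPolygonTest(c,(float(u[0]),float(u[1])),False)>=0]
        return max(b,key=cv2.contourArea) if b else None
    hsv=cv2.cvtColor(im,cv2.COLOR_BGR2HSV).astype(int);H,S,V=hsv[...,0],hsv[...,1],hsv[...,2]
    T=[("tub",(V>228)&(S<25),(.64,.098,.066),.066),("Mtub",(V>218)&(S<25),(.616,-.299,.004),.004),
       ("tin",(H>95)&(H<130)&(S>110),(.455,.093,.07),.07),("tinS",(H>95)&(H<130)&(S>110),(.54,.165,.06),.05),("tinL",(H>95)&(H<130)&(S>110),(.345,.125,.07),.085),
       ("scr",((H<8)|(H>172))&(S>130),(.465,-.085,.016),.012),("Mscr",((H<8)|(H>172))&(S>130),(.656,-.095,.004),.004),
       ("Mtin",(H>95)&(H<130)&(S>110),(.424,-.301,.004),.004),("Msq",V<60,(.627,.298,.004),.004)]
    for k,m,X,z in T:
        c=near(m,np.array(X))
        if c is None: continue
        rc=cv2.minAreaRect((gp(q,c,z)*1000).astype(np.float32)); bb=cv2.boundingRect(c)
        if bb[0]<1 or bb[1]<1 or bb[0]+bb[2]>511: continue
        print(n,k,np.round(rc[0],1),np.round(rc[1],1),round(rc[2],1))
    u=proj(q,[.455,.093,.08]).round().astype(int)
    # knob centre
    w=np.zeros(im.shape[:2]);w[max(0,u[1]-12):u[1]+12,max(0,u[0]-15):u[0]+15]=1
    ys,xs=np.nonzero((w>0)&(V>190)&(S<70))
    if len(xs)and n!=9: print(n,"knob",ray(q,(np.median(xs),np.median(ys)),.079).round(4),len(xs))
im=cv2.imread("pics/w3.png"); a=cv2.resize(im[140:250,130:330],None,fx=4,fy=4,interpolation=cv2.INTER_CUBIC)
cv2.imwrite("pics/crop.png",a[:600])
E
```

```text
0 Mtub [ 614.2 -300.2] [90.4 92.4] 18.6
0 tin [453.2  95.3] [53.3 55.5] 6.9
0 tinS [548.9 169.9] [42.2 41.6] 84.7
0 tinL [340.5 131.5] [74.6 72.3] 90.0
0 scr [456.8 -94.6] [167.5  38.8] 53.4
0 Mtin [ 424.1 -300.9] [82.6 78.4] 90.0
0 Msq [626.8 298.1] [93.  91.3] 90.0
0 knob [0.4531 0.0973 0.079 ] 88
1 tin [454.7  97.4] [53.5 54.7] 46.6
1 tinS [549.  169.5] [41.4 43.9] 25.2
1 tinL [340.7 131.4] [72.7 72.3] 90.0
1 scr [455.7 -91.9] [170.6  39.4] 52.6
1 Msq [627.1 298. ] [90.8 91.6] 89.0
1 knob [0.4517 0.096  0.079 ] 99
2 tub [642.5  98.3] [58.  57.7] 55.3
2 Mtub [ 614.2 -299.4] [91.3 89.8] 19.6
2 tin [454.6  94.2] [52.7 57.8] 25.7
2 tinS [548.  169.9] [40.2 45.4] 0.1
2 tinL [342.7 132.9] [66.4 80.2] 47.7
2 scr [457.8 -95.5] [167.3  39.1] 53.4
2 Mscr [655.8 -94.9] [174.5  54.8] 28.0
2 Mtin [ 423.8 -301.5] [78.9 80.7] 0.1
2 knob [0.4522 0.098  0.079 ] 79
3 tub [642.3  99.3] [59.7 60.9] 55.6
3 tin [455.1  97. ] [55.1 53.6] 28.0
3 tinS [548.8 169.6] [40.4 41.3] 33.4
3 tinL [341.4 131.5] [70.5 75.2] 90.0
3 scr [457.2 -92.5] [169.6  38.7] 52.9
3 Mscr [655.8 -94.2] [173.5  56.1] 28.2
3 Mtin [ 423.8 -300. ] [78.9 83. ] 0.0
3 Msq [626.7 297.5] [91.6 91.1] 40.8
3 knob [0.4508 0.0939 0.079 ] 105
```

View pics/crop.png

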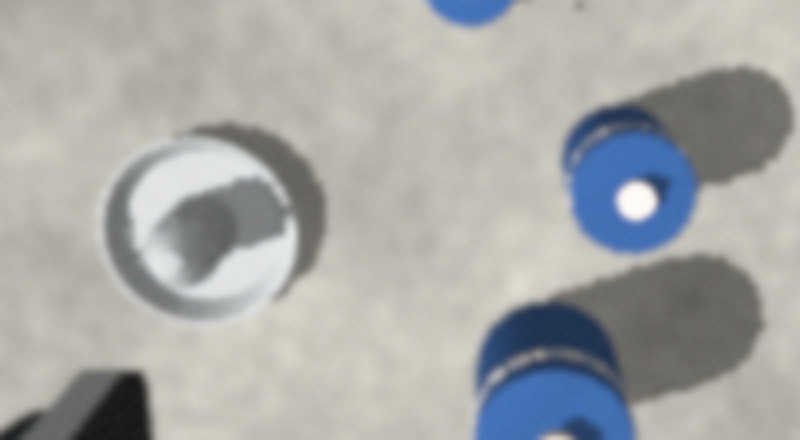

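The crop confirms the middle tin, about 58 mm across, with plain pixels for the squeezer rim: centre about (180,197) in w3. The sizes match. Starting with the tub.

```bash
cat >> h.py <<'E'
UP=.25
def show(t): s=r.sense(); print(t,"t",round(s["t"],1),"w",round(s["grip_width"],4),"gf",round(s["grip_force"],1),"F",np.round(s["contact_force"],1),"p",np.round(s["eef_pos"],4))
def pick(xy,yaw,z,op,f):
    q=down(np.radians(yaw)); r.goto([*xy,UP],q); r.command_gripper(op,f)
    r.move_straight([*xy,z+.03],feed=.25); r.move_straight([*xy,z],feed=.08); show("at")
    r.command_gripper(0,f); show("grip"); r.move_straight([*xy,z+.03],feed=.08); r.move_straight([*xy,UP],feed=.25); show("lift")
def place(xy,yaw,z,op):
    q=down(np.radians(yaw)); r.goto([*xy,UP],q); r.hold(.2)
    r.move_straight([*xy,z+.025],feed=.25); r.move_straight([*xy,z],feed=.04); show("down")
    r.hold(.2); r.command_gripper(op); r.hold(.2); r.move_straight([*xy,z+.06],feed=.1); r.move_straight([*xy,UP],feed=.25); show("off")
def look(n,xy,yaw,z):
    # centre the wrist camera's view near xy: camera sits 67 mm along tool x, tilted back 15 deg
    a=np.radians(yaw); r.goto([xy[0]+.07*np.cos(a),xy[1]+.07*np.sin(a),z],down(a))
    q=r.camera_params("wrist"); im=r.capture("wrist"); cv2.imwrite(f"pics/{n}.png",im); return im,q
E
python3 - <<'E'
from h import *
q=np.load("w3.npy",allow_pickle=True).item(); print("sq",ray(q,(180.1,197.1),.016), np.linalg.norm(ray(q,(155.2,197),.016)-ray(q,(205,197),.016)))
pick((.6424,.0988),55.5,.016,.085,40)
place((.6142,-.2998),19.1,.0205,.085)
im,q=look("a",(.6142,-.2998),19.1,.30)
im,q=look("b",(.424,.305),30,.22); show("end")
cv2.imwrite("pics/ab.png",np.hstack([cv2.resize(cv2.imread(f"pics/{n}.png"),(400,300)) for n in "ab"]))
np.save("b.npy",q,allow_pickle=True)
E
```

```text
sq [0.42035401 0.3058527  0.016     ] 0.10006325399779337
at t 8.7 w 0.0849 gf 0.0 F [-0.2 -0.2 -0.3] p [0.6417 0.0987 0.0151]
grip t 9.0 w 0.0597 gf 45.1 F [ 0.5 -0.6  0.3] p [0.6431 0.0988 0.0166]
lift t 10.5 w 0.0598 gf 44.9 F [-0.8  0.4 -1.4] p [0.641  0.0987 0.2478]
down t 13.9 w 0.06 gf 45.4 F [-3.3  1.7  4. ] p [ 0.6134 -0.2994  0.0206]
off t 16.3 w 0.085 gf 0.0 F [ 0.1 -0.5 -0.1] p [ 0.613  -0.2992  0.2477]
end t 19.1 w 0.0848 gf 0.0 F [-0.3 -1.   0.5] p [0.4855 0.3394 0.2202]
```

View pics/ab.png

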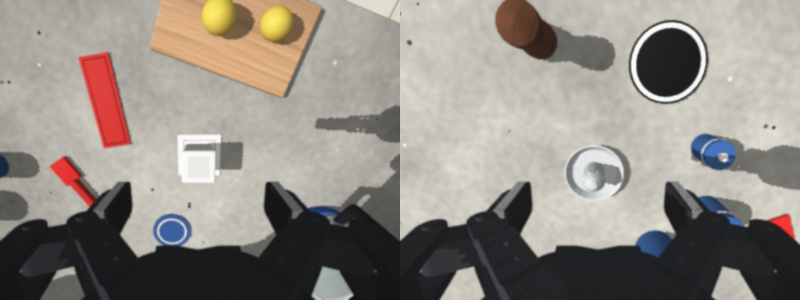

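The tub is on its mat at about (200,160) in the left picture. The squeezer rim is at (197,172) in the right one, which is about (252,220) full size. I'll check that by ray and then pick.

```bash
python3 - <<'E'
from h import *
q=np.load("b.npy",allow_pickle=True).item(); a=ray(q,(252,220),.016); print(a)
# tub check
xy=(.4205,.3055)
if np.hypot(a[0]-xy[0],a[1]-xy[1])<.006:
    xy=((xy[0]+a[0])/2,(xy[1]+a[1])/2)
    pick(xy,30,.018,.054,60)
    place((.6268,.2978),30,.0225,.054)
    im,q=look("c",(.6268,.2978),30,.30); np.save("c.npy",q,allow_pickle=True)
    im,q=look("d",(.457,-.0937),53.1,.25); np.save("d.npy",q,allow_pickle=True); show("end")
    cv2.imwrite("pics/cd.png",np.hstack([cv2.resize(cv2.imread(f"pics/{n}.png"),(400,300)) for n in "cd"]))
E
```

```text
[0.42396865 0.30548222 0.016     ]
at t 21.4 w 0.0541 gf 0.0 F [-0.6 -0.1  0.3] p [0.4217 0.3052 0.0173]
grip t 21.7 w 0.0344 gf 60.0 F [-1.8  1.1  3.2] p [0.4227 0.3061 0.0187]
lift t 23.2 w 0.0346 gf 59.9 F [-0.1  0.1 -3.2] p [0.421  0.3047 0.2481]
down t 26.0 w 0.0344 gf 60.6 F [-4.3 -2.5  4.2] p [0.6261 0.2975 0.0228]
off t 28.3 w 0.0542 gf 0.0 F [-0.2  0.1 -0.1] p [0.6256 0.2973 0.2477]
end t 30.4 w 0.0539 gf 0.0 F [-0.3  0.7  0.4] p [ 0.4999 -0.0373  0.2504]
```

View pics/cd.png

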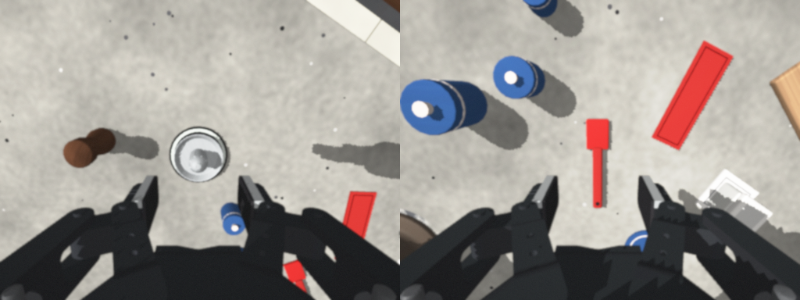

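The squeezer is centred on its mat at (199,155) in the left picture. The scraper at (597,163) lies along the tool x axis. I refine it by segmentation, then pick and place.

```bash
python3 - <<'E'
from h import *
q=np.load("d.npy",allow_pickle=True).item(); im=cv2.imread("pics/d.png")
for c in seg(im,"red"):
    for z in (.004,.012):
        rc=cv2.minAreaRect((gp(q,c,z)*1000).astype(np.float32)); print(z,np.round(rc[0],1),np.round(rc[1],1),round(rc[2],1))
    if 30<min(rc[1])<46 and 155<max(rc[1])<180:
        S=np.array(rc[0])/1000; ang=rc[2] if rc[1][0]>rc[1][1] else rc[2]-90
assert np.hypot(*(S-[.457,-.0937]))<.005 and abs(ang-53)<3
u=np.array([np.cos(np.radians(ang)),np.sin(np.radians(ang))]); S=(S+[.457,-.0937])/2
pick(S+.005*u,ang,.003,.05,40)
m=np.radians(28.1); P=np.array([.6558,-.0946])+.005*np.array([np.cos(m),np.sin(m)])
place(P,28.1,.0075,.05)
im,q=look("e",(.6558,-.0946),0,.30); np.save("e.npy",q,allow_pickle=True)
im,q=look("f",(.4535,.0962),0,.25); np.save("f.npy",q,allow_pickle=True); show("end")
cv2.imwrite("pics/ef.png",np.hstack([cv2.resize(cv2.imread(f"pics/{n}.png"),(400,300)) for n in "ef"]))
E
```

```text
0.004 [454.8 -96.7] [172.   38.6] 53.8
0.012 [456.6 -94.4] [168.4  37.8] 53.8
0.004 [655.6 -94.4] [174.7  56.2] 28.2
0.012 [653.2 -92.2] [171.1  55. ] 28.2
at t 32.5 w 0.0499 gf 0.0 F [-0.3  0.5 -0. ] p [ 0.4597 -0.09    0.003 ]
grip t 32.9 w 0.0172 gf 40.2 F [ 0.3 -0.2  4.3] p [ 0.4606 -0.0903  0.0037]
lift t 34.4 w 0.0168 gf 39.8 F [-1.3  0.1 -1.6] p [ 0.4584 -0.0896  0.2482]
down t 37.2 w 0.0168 gf 40.5 F [-3.9  1.   5.1] p [ 0.6595 -0.0921  0.0077]
off t 39.7 w 0.0502 gf 0.0 F [-0.5  0.2 -0.5] p [ 0.6589 -0.092   0.2477]
end t 41.4 w 0.0503 gf 0.0 F [-0.2 -0.4 -0.7] p [0.5249 0.0956 0.2507]
```

View pics/ef.png

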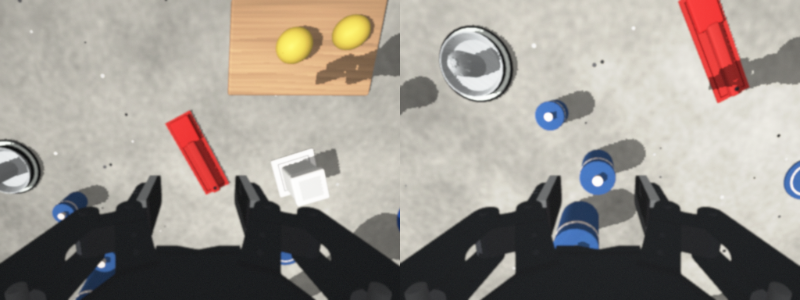

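The scraper lies flat along the red mat at (198,152) in the left picture. The middle tin's knob is at (198,181) in the right one, between the small and large tins. Tin next.

```bash
python3 - <<'E'
from h import *
q=np.load("f.npy",allow_pickle=True).item(); a=ray(q,(253.4,231.9),.079); print(a)
assert np.hypot(a[0]-.4535,a[1]-.0962)<.006
pick((.4535,.0962),0,.024,.085,50)
place((.424,-.3006),0,.0285,.085)
for n,xy in zip("ghi",[(.424,-.3006),(.6142,-.2998),(.6268,.2978)]):
    im,q=look(n,xy,0,.35); np.save(n+".npy",q,allow_pickle=True)
show("end")
cv2.imwrite("pics/ghi.png",np.hstack([cv2.imread(f"pics/{n}.png")[90:260,130:390] for n in "ghi"]))
# predicted outlines
def rect(c,a,l,w,z):
    a=np.radians(a);u=np.array([np.cos(a),np.sin(a)]);v=np.array([-u[1],u[0]])
    return [np.append(np.array(c)+u*i*l/2+v*j*w/2,z) for i,j in((1,1),(1,-1),(-1,-1),(-1,1))]
def circ(c,d,z): return [np.array([c[0]+d/2*np.cos(t),c[1]+d/2*np.sin(t),z]) for t in np.linspace(0,6.28,40)]
out=[]
for n,shapes in (("g",[circ((.424,-.3006),.058,.074),circ((.424,-.3006),.086,.004)]),("h",[rect((.6142,-.2998),19.1,.06,.06,.070),rect((.6142,-.2998),19.1,.086,.086,.004)]),("i",[circ((.6268,.2978),.1,.02),circ((.6268,.2978),.12,.004)]),("e",[rect((.6558,-.0946),28.1,.17,.04,.015),rect((.6558,-.0946),28.1,.176,.056,.004)])):
    q=np.load(n+".npy",allow_pickle=True).item(); im=cv2.resize(cv2.imread(f"pics/{n}.png"),None,fx=3,fy=3,interpolation=cv2.INTER_CUBIC)
    for s in shapes: cv2.polylines(im,[np.array([(proj(q,X)+.5)*3 for X in s]).round().astype(int)],True,(0,255,0),1)
    u=(proj(q,np.mean(shapes[1],axis=0))*3).astype(int); x,y=max(0,u[0]-200),max(0,u[1]-150)
    out.append(im[y:y+300,x:x+400])
cv2.imwrite("pics/fin.png",np.vstack([np.hstack(out[:2]),np.hstack(out[2:])]))
E
```

```text
[0.45224703 0.095256   0.079     ]
at t 43.7 w 0.0846 gf 0.0 F [0.6 0.1 0.5] p [0.4537 0.0962 0.0242]
grip t 44.1 w 0.0568 gf 53.3 F [-1.6  0.2  5.8] p [0.4542 0.0964 0.0249]
lift t 45.5 w 0.0569 gf 53.6 F [-0.1 -0.5 -2.2] p [0.4521 0.096  0.2482]
down t 48.9 w 0.057 gf 54.4 F [-3.5  1.8  6.5] p [ 0.4235 -0.3002  0.0289]
off t 51.3 w 0.0851 gf 0.0 F [-0.8  0.2  0.2] p [ 0.423  -0.2998  0.2482]
end t 54.9 w 0.085 gf 0.0 F [-0.4 -0.4  0. ] p [0.6974 0.2963 0.35  ]
```

View pics/fin.png

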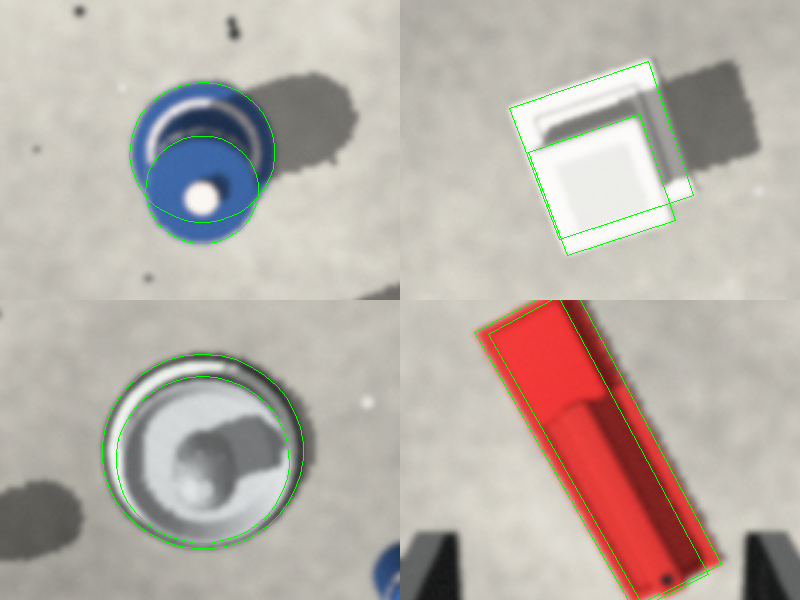

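The overlays fit all four objects and their mats to within about 2 mm, everything stands upright, and the gripper is clear.

```bash
python3 -c "
from station import r
print(r.job_done())"
```

```text
the job is handed in; nothing more can be done
None
```

The job is handed in, with no verdict returned: tub, squeezer, scraper and middle-sized tin each sit in the middle of their own mats to about 2 mm by the final pictures, at 55 s of the 115 s allowed, and no move went near the kettle or mill.

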